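# Post the brass bar through the returns-box flap

### The arm

A 6-joint arm with a two-finger parallel gripper is mounted at the origin on the work surface. World frame = base frame: x ahead of the robot, y to its left, z up, the work surface at z = 0. Lengths are in m, angles in degrees, forces in N, time in s.
With the tool pointing down it reaches from about 0.35 to 0.975 m from the base axis. Payload 17.4 kg.
Tool frame: the origin (TCP) lies midway between the tips of the shut fingers; the grasp point (between the pads) lies 19 mm behind it; z points along the fingers, y is the line along which they close (so a half turn about z gives the same grasp; the last joint's range is limited). The gripper opens to 85 mm and grips with 20 to 120 N. Pads are 22 mm wide; open, the fingers measure 114 mm over their backs; the gripper's body (76 mm by 85 mm) begins 54 mm behind the grasp point. The pads swing forward as they close: fully open they stand 13 mm farther back than shut.
Start: joints at [-66.624, 6.646, 82.598, -0, 90.757, -2.166], TCP at [0.291, -0.609, 0.231] pointing down, gripper open.
Joint ranges: [-162.19, 162.19], [-47.58, 125.68], [4.15, 143.07], [-65.23, 245.23], [0.69, 171.88], [-170.13, 170.13]. Speed limits (degrees/s): [108.29, 108.29, 127.2, 180, 180, 180].

### API

Orientations are given as [roll, pitch, yaw] about the fixed x, y, z axes, in that order (R = Rz(yaw) Ry(pitch) Rx(roll)).
In Python, from plant import status, cams, workorder gives the robot as it stands.
- The arm moves only by the shell command python3 -m inch 'ROWS' [OPENING] [FORCE]. ROWS is JSON, a list of rows, each a list of 2 entries, a list of its own where there are three numbers: the shift along the tool's x, y, z normalised to -1 to 1, where 1 is 0.1 m, then the turn, a rotation vector about the tool's x, y, z normalised to -1 to 1, where 1 is 30 degrees. In form: [[[dx, dy, dz], [wx, wy, wz]], ...]. A call has 1 to 10 rows; each row is the pose to reach, as a shift and turn from the pose commanded when the call began, along the tool's axes at that moment; what a row does not reach only later rows make up. A row lasts 1/10 s, in which the tool goes at most 50 mm and 8.59 degrees, less where a joint would pass 70% of its speed; a pose out of reach is approached as far as the arm can. A call with a number of a shift or a turn outside -1 to 1 is refused whole. A call with a gripper value outside its range is refused whole. OPENING is the closure, from 0 (fully open) to 1 (shut), set as the call begins (- or left out, the last holds). The fingers move at their own pace and stop on an object; FORCE is the grip in N (left out, the last holds). Time passes only in rows, so rows that repeat a pose let the fingers close. It gives the time, the measured TCP pose, the force, the opening and the grip force at its end, in the units of the state.
- status.state(): the state, without advancing time (a new reading comes with each control period).
- cams.read_camera(name): name is "scene" or "side" or "wrist"; returns the picture (384x512x3 uint8, red, green, blue); there is no depth.
- cams.calibration(name): a dict with "K" (3x3 intrinsics, pixels), "rvec" (rotation vector, rad) and "tvec" (3), from world to camera coordinates, as OpenCV has them. Camera axes: x right, y down, z forward; pixel columns grow to the right and rows downward; lengths in m; the calibration is good to about 2 mm. A picture is of the moment at which its call begins: read the wrist's pose just before it. calibration takes no time and is no camera call; for the wrist camera it gives the pose at the moment of the call.
- workorder.finish_job(): hands the job in; it is judged then, once.
Trained networks look in the newest picture that a camera, given by its name, has taken for a name from the list of things; names that differ only in an ending like _2 or _b are one class to them, and where a whole thing is asked for, a point or a joint stands for the part that bears it (a point fixed in the world has none). Each returns a list of dicts, best first, with "conf" (0 to 1); they miss things now and then, are a little off and sometimes report something else, mostly with a low value. They report only what shows in the picture. A call takes as long as a camera call. They do not tell look-alikes from the thing itself.
- cams.outline_of(camera, target): "region" (384x512 bool, what is visible of it) and "extent" ([left, top, width, height] in pixels, round what is visible of it).
The state is a dict: "time_s": time; "joint_pos": joint angles; "joint_velocities": joint speeds; "joint_torque": joint torques, N m; "position": TCP position; "orientation": TCP orientation; "force": force on the tool from outside, world axes, zero at the start; "moment": the same for the moment, N m; "gripper_width": finger opening in m; "grip_force": force on a finger pad.
Only numpy, scipy, OpenCV 4.12 (cv2) and the standard library are available. Lean on these libraries where they do the work, as an engineer would, in place of code of your own. Each camera call takes 0.05 s, during which the arm holds its last target. There are 200 camera calls.

### The job

At this goldsmith's bench, push the brass bar over the metal shelf of the blue returns box and in through its red spring flap, so that it drops inside and the flap swings fully shut behind it. Leave the steel bar of the same shape where it lies.

Things in the scene. Friction and masses are not known exactly. Their poses are not given: they have to be found in the camera images.
- brass_bar: The golden brass bar: a plain block 60 mm long (x), 28 mm wide (y), 22 mm high (z), about 0.3 kg, flat on the bench at the start. Origin at its centre. Pushed lengthwise off the shelf's end it tips in once half of it is past the port (box x = 0), and drops wholly inside by the time its tail is there.
- steel_bar: A dark grey steel bar of the same shape, axes and weight, flat on the bench; not to be moved. Origin at its centre. An amber glass jar (44 mm across, 55 mm high) stands in the same row; the centres are at least 85 mm apart.
- returns_box: Fixed blue box. Origin on the bench under the port's middle; x points level into the box (push direction), z up. An aluminium shelf, 130 mm wide, open all round, top 75 mm up, spans x -130 to 0 mm and ends at the port (front face x = 0): 90 mm wide, 75 to 115 mm up. Hollow behind: 130 mm wide, 140 deep, floor 6 mm up, clear roof top 122 mm up with nothing above it.
- flap (a joint): Red flap, 86 mm wide, 38 high, closing the port just inside its face (box x = 6 mm). Hangs from a hinge along the port's upper edge, swings only inwards. 0 rad shut, 1.45 fully open; a bar lying flat on the shelf lifts it to about 1 rad. A light spring shuts it; 1 to 2 N, besides the bar's own friction, push it open.
Not all that is in view belongs to the job. There is more than one size of the brass_bar; the one meant has the size given above.

How it is judged (in metres and radians):
On the way:
1. the brass bar pushes the flap open (value of joint flap above 0.4 rad and contact force between brass_bar and flap above 0.05 N), for 0.04 s.
At the end, for the whole second after the job is handed in: The brass bar lies at rest inside the returns box, its centre behind the port and less than 60 mm above the bench; the flap is shut to within 0.1 rad; the steel bar is within 20 mm of where it lay (x of brass_bar in the frame of returns_box between 0.003 and 0.137 m and y of brass_bar in the frame of returns_box between -0.062 and 0.062 m and z of brass_bar in the frame of returns_box below 0.06 m and linear speed of brass_bar below 0.02 m/s and value of joint flap below 0.1 rad and distance of steel_bar from where it was at the start of the episode below 0.02 m); the robot touches nothing.
It fails at once if the steel bar is moved by more than 20 mm (distance of steel_bar from where it was at the start of the episode above 0.02 m).
It also fails if it takes over 43 s, if anything falls off the work surface, if the arm or the gripper's body presses on something with over 40 N, if the wrist force passes 120 N, or if a joint passes its speed limit or range.

## Working session

There is one attempt and no reset: what is moved stays moved. The work goes in short steps, Python scripts to look and compute and a shell command to move; the robot and the scene stay as the last step left them, time stands still between calls to the robot, and variables do not carry over. Pictures are saved under pics/ and viewed, at most 12 in all, crops included, and the job is handed in when it is done.

```bash
mkdir -p pics; ls
python3 - <<'E'
from plant import status,cams
import cv2,numpy as np
s=status.state();print(s['time_s'],s['position'],s['orientation'],s['gripper_width'])
a=cams.read_camera("scene");b=cams.read_camera("side")
for n,i in(("scene",a),("side",b)): cv2.imwrite(f"pics/{n}0.png",i[:,:,::-1])
for c in("scene","side"):
  k=cams.calibration(c);print(c,np.round(k['K'],1).tolist(),k['rvec'],k['tvec'])
  for t in("brass_bar","steel_bar","returns_box","flap"):
    print(t,[(round(d['conf'],2),d['extent']) for d in cams.outline_of(c,t)])
E
```

```text
pics
0.0 [ 0.2909334  -0.60885961  0.2305472 ] [-1.79931837e+02 -8.60390287e-04  2.55409036e+01] 0.08549947088150482
scene [[438.4, 0.0, 250.8], [0.0, 438.4, 186.7], [0.0, 0.0, 1.0]] [ 1.53336735  2.2116573  -0.71876011] [ 0.25891183 -0.24603505  1.23537825]
brass_bar [(0.78, [179.4, 149.8, 34.0, 22.4]), (0.76, [136.7, 184.5, 24.1, 23.1]), (0.61, [120.4, 152.6, 34.9, 19.7]), (0.51, [303.4, 221.3, 168.3, 103.9])]
steel_bar [(0.61, [185.3, 197.8, 25.0, 21.6])]
returns_box [(0.71, [302.0, 223.3, 167.3, 105.5])]
flap [(0.76, [369.1, 249.4, 22.5, 40.5])]
side [[451.5, 0.0, 252.3], [0.0, 451.5, 192.2], [0.0, 0.0, 1.0]] [ 0.46340294 -2.69739747  1.24001828] [0.42293417 0.24919326 1.02635867]
brass_bar [(0.91, [304.0, 176.1, 19.5, 24.0]), (0.8, [299.1, 147.8, 16.6, 24.3])]
steel_bar []
returns_box [(0.79, [151.4, 234.3, 79.5, 129.5])]
flap []
```

View pics/scene0.png

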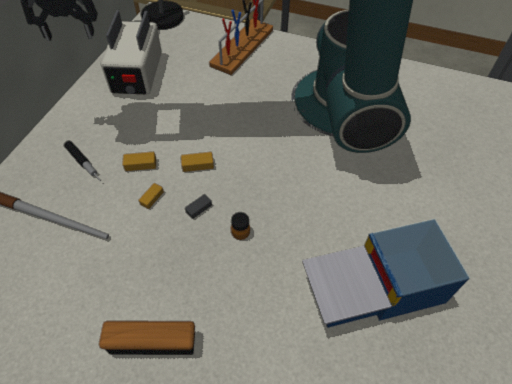

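View pics/side0.png

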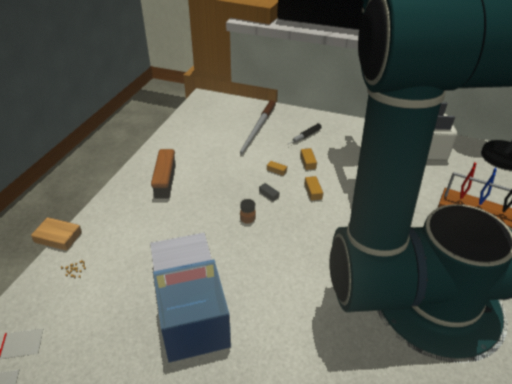

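```bash
cat > h.py <<'E'
import numpy as np,cv2
from plant import status,cams
def proj(c,P):
    k=cams.calibration(c) if isinstance(c,str) else c
    return cv2.projectPoints(np.asarray(P,float).reshape(-1,3),np.array(k['rvec']),np.array(k['tvec']),np.array(k['K']),None)[0][:,0]
def ray(c,uv,z):
    k=cams.calibration(c) if isinstance(c,str) else c
    R=cv2.Rodrigues(np.array(k['rvec']))[0];t=np.array(k['tvec']).ravel();o=-R.T@t
    d=R.T@np.linalg.inv(k['K'])@np.array([*uv,1.]);return o+d*(z-o[2])/d[2]
def world(x,y,yaw,P):
    c,s=np.cos(yaw),np.sin(yaw);P=np.atleast_2d(P)
    return np.c_[x+c*P[:,0]-s*P[:,1],y+s*P[:,0]+c*P[:,1],P[:,2]]
def box8(l,w,h): return np.array([[a*l/2,b*w/2,c*h] for a in(-1,1) for b in(-1,1) for c in(0,1)])
def raster(uv,S=1,off=(0,0),shape=(384,512)):
    m=np.zeros(shape,np.uint8)
    h=cv2.convexHull(((uv-off)*S*16).astype(np.int32)); cv2.fillConvexPoly(m,h,1,shift=4);return m>0
E
python3 - <<'E'
from h import *
from scipy.optimize import minimize
K={c:cams.calibration(c) for c in("scene","side")}
masks={c:[] for c in K}
for c in K:
  cams.read_camera(c)
  for t in("brass_bar","steel_bar"):
    for d in cams.outline_of(c,t):
      e=d['extent']
      if e[2]<60 and d['conf']>.3: masks[c].append((t,d['region'],e,d['conf']))
img={c:cv2.imread(f"pics/{c}0.png") for c in K}
for t,r,e,cf in masks["scene"]:
  p=ray(K["scene"],(e[0]+e[2]/2,e[1]+e[3]/2),.011)
  q=proj(K["side"],p)[0]
  m2=[m for m in masks["side"] if abs(m[2][0]+m[2][2]/2-q[0])<8 and abs(m[2][1]+m[2][3]/2-q[1])<8]
  obs=[("scene",r,e)]+[("side",m[1],m[2]) for m in m2]
  data=[]
  for c,rr,ee in obs:
    off=np.array([int(ee[0])-12,int(ee[1])-12]);n=64
    sub=rr[off[1]:off[1]+n,off[0]:off[0]+n].astype(np.uint8)
    data.append((c,cv2.GaussianBlur(cv2.resize(sub,None,fx=6,fy=6,interpolation=cv2.INTER_NEAREST).astype(np.float32),(0,0),4),off))
  def cost(v):
    v=np.array(v);f=0
    for c,M,off in data:
      m=raster(proj(K[c],world(v[0],v[1],v[2],box8(*(np.array([.06,.028,.022])*v[3])))),6,off-.5,M.shape).astype(np.float32)
      f+=np.abs(cv2.GaussianBlur(m,(0,0),4)-M).sum()/M.sum()
    return f/len(data)
  best=min((minimize(cost,[p[0],p[1],y0,1.],method='Nelder-Mead',options=dict(initial_simplex=np.array([[p[0],p[1],y0,1]]+[np.array([p[0],p[1],y0,1.])+np.eye(4)[i]*[.006,.006,.3,.2][i] for i in range(4)]),maxiter=150)) for y0 in np.radians([0,45,90,135])),key=lambda o:o.fun)
  print(t,cf,len(obs),e,np.round(best.x,4),round(np.degrees(best.x[2]),1),round(best.fun,3))
crops=[(img["scene"],(295,215,180,120)),(img["side"],(140,225,100,140)),(img["scene"],(110,140,110,85))]
for i,(im,(x,y,w,h)) in enumerate(crops):
  crops[i]=cv2.resize(im[y:y+h,x:x+w],None,fx=4,fy=4,interpolation=cv2.INTER_CUBIC)
cv2.imwrite("pics/c_box.png",crops[0]); cv2.imwrite("pics/c_side.png",crops[1]); cv2.imwrite("pics/c_bars.png",crops[2])
E
```

```text
brass_bar 0.9 2 [119.5, 150.1, 36.7, 19.3] [ 0.4091 -0.4176  2.0403  1.2362] 116.9 0.117
brass_bar 0.85 2 [178.7, 151.0, 32.8, 18.6] [ 0.36   -0.283   2.0351  1.2385] 116.6 0.091
brass_bar 0.68 2 [137.7, 184.0, 24.0, 21.6] [ 0.4892 -0.3436  2.9553  0.8791] 169.3 0.107
steel_bar 0.76 2 [183.9, 198.9, 27.5, 19.4] [ 0.4772 -0.2282  2.6641  0.9254] 152.6 0.16
```

View pics/c_box.png

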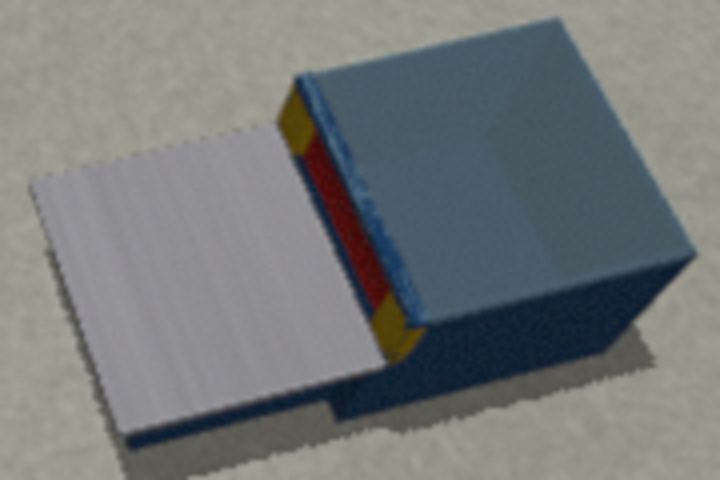

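View pics/c_side.png

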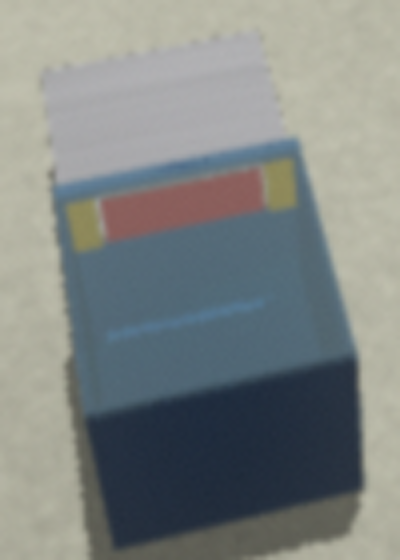

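View pics/c_bars.png

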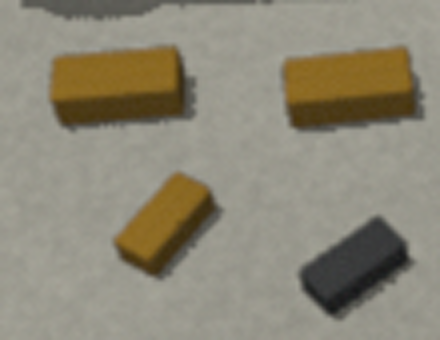

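The crop of the bars: in-scope candidates are brass at (139,161), (197,161), both larger (~74 mm), and brass at (151,195), the same size as the steel bar at (198,206). I choose (151,195). The box crop shows the shelf corners at scene (303,261), (327,323), (392,305), (364,246).

Run:
```python
from h import *
from scipy.optimize import least_squares
S={"scene":[(303,261.2),(327,323),(392,305.5),(363.8,246.2)],"side":[(150.5,243),(205.5,233.7)]}
for sg in(1,-1):
  P={"scene":[(-.13,.065*sg,.075),(-.13,-.065*sg,.075),(0,-.065*sg,.075),(0,.065*sg,.075)],"side":None}
  for s2 in(1,-1):
    P["side"]=[(-.13,.065*s2,.075),(-.13,-.065*s2,.075)]
    f=lambda v:np.concatenate([(proj(c,world(*v,P[c]))-S[c]).ravel() for c in S])
    p=ray("scene",(378,275),.075)
    o=min((least_squares(f,[p[0],p[1],y]) for y in(0,1.5,3,4.5)),key=lambda o:o.cost)
    print(sg,s2,np.round(o.x,4),np.degrees(o.x[2])%360,o.cost,np.round(o.fun,1))
s=status.state();print(s['position'])
k=cams.calibration("wrist");R=cv2.Rodrigues(np.array(k['rvec']))[0];print(-R.T@np.array(k['tvec']).ravel(),R,k['K'])
jar=ray("scene",(240,225),.03);print("jar",jar)
```

```text
1 1 [0.5354 0.1828 2.1895] 125.44677115729618 3102.575144943233 [ -1.   -1.5  -1.4   0.3   0.1  -0.2  -0.3  -1.6  53.8 -11.8 -55.7   8.4]
1 -1 [0.5353 0.1848 2.1846] 125.16561196097172 6.2068750573248 [ 0.  -1.5 -0.7  0.4  1.   0.1  0.8 -1.3 -0.8 -0.5 -1.3 -1.9]
-1 1 [ 0.656   0.1199 -0.0633] 356.37185450417775 9454.73772399961 [ 15.7 -12.8  56.  -49.9 -27.2  29.8 -68.2  59.8  36.3  39.6   8.5   8.1]Traceback (most recent call last):
  File "<stdin>", line 10, in <module>
  File "<stdin>", line 10, in <genexpr>
    return func(*args, **kwargs)
    result = trf(vector_fun.fun, vector_fun.jac, x0, f0, J0, lb, ub, ftol, xtol,
                 gtol, max_nfev, x_scale, loss_function, tr_solver,
                 tr_options.copy(), verbose, callback=callback_wrapped)
    return trf_no_bounds(
        fun, jac, x0, f0, J0, ftol, xtol, gtol, max_nfev, x_scale,
        loss_function, tr_solver, tr_options, verbose, callback=callback)
    J = jac(x)
    self._update_jac()
    ~~~~~~~~~~~~~~~~^^
    self.J = self.jac_wrapped(xp_copy(self.x), f0=self.f)
             ~~~~~~~~~~~~~~~~^^^^^^^^^^^^^^
[... 389 characters left out ...]
                         ^^^^^^^^^^^^^^^^^^^^^^
                             mf)
                             ^^^
    df = [f_eval - f0 for f_eval in f_evals]
                                    ^^^^^^^
    f = np.atleast_1d(self.fun(x, *self.args, **self.kwargs))
                      ~~~~~~~~^^^^^^^^^^^^^^^^^^^^^^^^^^^^^^
    return np.atleast_1d(self.fun(x))
                         ~~~~~~~~^^^
    return self.f(x, *self.args, **self.kwargs)
           ~~~~~~^^^^^^^^^^^^^^^^^^^^^^^^^^^^^^
  File "<stdin>", line 8, in <lambda>
  File "h.py", line 4, in proj
    k=cams.calibration(c) if isinstance(c,str) else c
      ~~~~~~~~~~~~~~~~^^^
ValueError: time passes only in moves, steps and waits
```

```bash
python3 -m inch '[[[0.97,-0.51,0],[0,0,0]],[[0.97,-0.51,0],[0,0,0]],[[0.97,-0.51,0],[0,0,0]]]' && python3 -m inch '[[[0.97,-0.51,0],[0,0,0]],[[0.97,-0.51,0],[0,0,0]],[[0.97,-0.51,0],[0,0,0]]]' && python3 -m inch '[[[0.97,-0.51,0],[0,0,1]],[[0.97,-0.51,0],[0,0,1]],[[0.97,-0.51,0],[0,0,1]],[[0.97,-0.51,0],[0,0,1]],[[0.97,-0.51,0],[0,0,1]],[[0.97,-0.51,0],[0,0,1]]]'
python3 - <<'E'
from h import *
s=status.state();print(s['time_s'],s['position'],s['orientation'],s['joint_pos'])
k=cams.calibration("wrist");a=cams.read_camera("wrist")
print(np.round(k['K'],1).tolist());cv2.imwrite("pics/w1.png",a[:,:,::-1])
for t in("brass_bar","steel_bar"):
  for d in cams.outline_of("wrist",t):
    r=d['region'].astype(np.uint8);ct=cv2.findContours(r,0,1)[0];ct=max(ct,key=cv2.contourArea)[:,0]
    W=np.array([ray(k,u,.022)[:2] for u in ct],np.float32);(c,wh,an)=cv2.minAreaRect(W);bp=cv2.boxPoints((c,wh,an))
    i=0 if np.linalg.norm(bp[1]-bp[0])>np.linalg.norm(bp[2]-bp[1]) else 1;v=bp[i+1]-bp[i]
    print(t,round(d['conf'],2),d['extent'],np.round(c,4),np.round(wh,4),np.degrees(np.arctan2(v[1],v[0]))%180)
E
```

```text
time_s: 1.1
position: [0.3588, -0.5182, 0.2317]
orientation: [180.0, -0.1, 25.7]
force: [-0.0, -0.9, 0.6]
gripper_width: 0.0855
grip_force: 0.0
time_s: 1.4
position: [0.4242, -0.4304, 0.2317]
orientation: [180.0, -0.1, 25.7]
force: [0.4, -0.6, 1.1]
gripper_width: 0.0856
grip_force: 0.0
time_s: 2.0
position: [0.4874, -0.346, 0.2313]
orientation: [180.0, 0.0, -4.3]
force: [-0.7, -1.1, -0.4]
gripper_width: 0.0855
grip_force: 0.0
2.0 [ 0.48738501 -0.34604617  0.2312738 ] [ 1.79993539e+02  7.24824453e-03 -4.31271224e+00] [-3.78154408e+01 -2.96903494e+00  9.24436909e+01 -9.38859133e-03
  9.05278219e+01  5.64971848e+01]
[[338.7, 0.0, 253.4], [0.0, 338.7, 192.1], [0.0, 0.0, 1.0]]
brass_bar 0.87 [173.6, 245.2, 70.3, 66.0] [ 0.3613 -0.2846] [0.044 0.086] 120.35324
brass_bar 0.68 [233.8, 131.4, 33.5, 59.0] [ 0.4896 -0.3431] [0.0278 0.0612] 169.91905
brass_bar 0.65 [285.5, 198.0, 75.8, 61.5] [ 0.4095 -0.4166] [0.0444 0.0789] 116.225
steel_bar 0.8 [123.5, 151.1, 43.9, 62.1] [ 0.478  -0.2302] [0.0309 0.0637] 152.88435
```

View pics/w1.png

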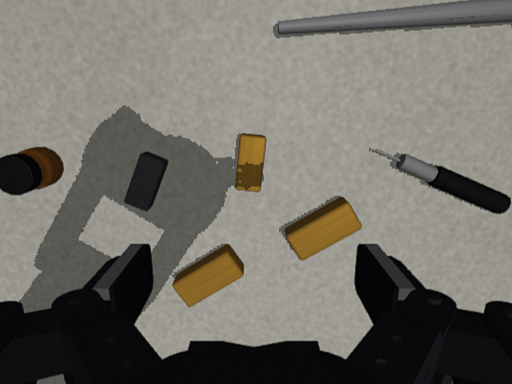

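Wrist view: the small brass bar (61×28 mm) sits at (251,162), steel at (147,181), the larger brass pair at (210,275) and (321,229). This confirms the choice; descending.

```bash
python3 -m inch '[[[0.02,-0.03,0.5],[0,0,0.19]],[[0.02,-0.03,1],[0,0,0.19]],[[0.02,-0.03,1],[0,0,0.19]]]' 0 && python3 -m inch '[[[0,0,0.4],[0,0,0]],[[0,0,0.7],[0,0,0]],[[0,0,1],[0,0,0]],[[0,0,1],[0,0,0]]]'  && python3 -m inch '[[[0,0,0.13],[0,0,0]],[[0,0,0.26],[0,0,0]],[[0,0,0.26],[0,0,0]]]'; python3 -m inch '[[[0,0,0],[0,0,0]],[[0,0,0],[0,0,0]],[[0,0,0],[0,0,0]],[[0,0,0],[0,0,0]],[[0,0,0],[0,0,0]],[[0,0,0],[0,0,0]],[[0,0,0],[0,0,0]],[[0,0,0],[0,0,0]]]' 1 40
```

```text
time_s: 2.45
position: [0.4873, -0.3412, 0.1248]
orientation: [-179.7, 0.5, -10.1]
force: [-1.3, 0.3, 0.7]
gripper_width: 0.0854
grip_force: 0.0
time_s: 2.85
position: [0.4889, -0.3424, 0.0299]
orientation: [-179.9, 0.2, -10.1]
force: [-0.0, -0.7, -0.2]
gripper_width: 0.0856
grip_force: 0.0
time_s: 3.15
position: [0.4896, -0.3426, 0.0046]
orientation: [-180.0, 0.1, -10.2]
force: [-0.3, -0.2, -0.5]
gripper_width: 0.0853
grip_force: 0.0
time_s: 3.95
position: [0.4901, -0.3428, 0.0059]
orientation: [180.0, -0.0, -10.2]
force: [-0.6, 1.6, 6.1]
gripper_width: 0.0271
grip_force: 40.5
```

```bash
python3 -m inch '[[[0,0,-0.3],[0,0,0]],[[0,0,-0.7],[0,0,0]],[[0,0,-1],[0,0,0]],[[0,0,-1],[0,0,0]]]' && python3 -m inch '[[[-0.01,-0.96,-0.5],[0,0,-1]],[[-0.01,-0.96,-0.5],[0,0,-1]],[[-0.01,-0.96,-0.5],[0,0,-1]],[[-0.01,-0.96,-0.5],[0,0,-1]]]' && python3 -m inch '[[[0.48,-0.84,0],[0,0,-1]],[[0.48,-0.84,0],[0,0,-1]],[[0.48,-0.84,0],[0,0,-1]],[[0.48,-0.84,0],[0,0,-1]]]' && python3 -m inch '[[[0.83,-0.49,0],[0,0,-1]],[[0.83,-0.49,0],[0,0,-1]],[[0.83,-0.49,0],[0,0,-1]],[[0.83,-0.49,0],[0,0,-1]]]' && python3 -m inch '[[[0.96,0,0],[0,0,-1]],[[0.96,0,0],[0,0,-1]],[[0.96,0,0],[0,0,-1]],[[0.96,0,0],[0,0,-1]]]'
```

```text
time_s: 4.35
position: [0.4912, -0.3437, 0.1099]
orientation: [179.8, -0.3, -10.2]
force: [0.8, 0.2, -2.1]
gripper_width: 0.0271
grip_force: 40.4
time_s: 4.75
position: [0.5062, -0.2464, 0.1555]
orientation: [180.0, -0.0, 20.3]
force: [-0.6, -0.4, -2.1]
gripper_width: 0.0271
grip_force: 40.8
time_s: 5.15
position: [0.5223, -0.1512, 0.1541]
orientation: [-179.9, 0.0, 50.3]
force: [1.0, -0.5, -2.1]
gripper_width: 0.027
grip_force: 41.1
time_s: 5.55
position: [0.5382, -0.0562, 0.154]
orientation: [-179.9, 0.0, 80.3]
force: [-0.4, -0.7, -3.2]
gripper_width: 0.0268
grip_force: 41.1
time_s: 5.95
position: [0.5551, 0.0382, 0.1538]
orientation: [-179.9, -0.0, 110.3]
force: [0.3, -0.3, -2.4]
gripper_width: 0.0271
grip_force: 41.1
```

```bash
python3 -m inch '[[[0.82,0.49,0],[0,0,-0.5]],[[0.82,0.49,0],[0,0,-0.5]],[[0.82,0.49,0],[0,0,-0.5]],[[0.82,0.49,0],[0,0,-0.5]]]'
cat > look.py <<'E'
import sys
from h import *
def draw(n,c,B=(.5353,.1848,np.radians(125.2))):
    s=status.state();k=cams.calibration(c);a=cams.read_camera(c)[:,:,::-1].copy();cv2.imwrite(f"pics/{n}_raw.png",a)
    q=proj(k,world(*B,[[-.13,.065,.075],[-.13,-.065,.075],[0,-.065,.075],[0,.065,.075]]))
    cv2.polylines(a,[q.astype(int)],True,(0,255,0),1)
    cv2.imwrite(f"pics/{n}.png",a);print(s['time_s'],s['position'],s['orientation'],np.round(q,0).tolist())
if __name__=="__main__":
    for c in sys.argv[2:]: draw(sys.argv[1]+c,c)
    i=[cv2.imread(f"pics/{sys.argv[1]}{c}.png") for c in sys.argv[2:]]
    cv2.imwrite(f"pics/{sys.argv[1]}.png",cv2.resize(np.hstack(i),None,fx=.78,fy=.78) if len(i)>1 else i[0])
E
python3 look.py p1 scene wrist
```

```text
time_s: 6.35
position: [0.5732, 0.1313, 0.1539]
orientation: [-179.9, -0.0, 124.9]
force: [0.1, -0.6, -3.2]
gripper_width: 0.027
grip_force: 41.2
6.35 [0.57324395 0.1312852  0.15386567] [-1.79888643e+02 -3.77860675e-02  1.24912278e+02] [[303.0, 260.0], [326.0, 323.0], [393.0, 306.0], [365.0, 245.0]]
6.4 [0.57329554 0.13044861 0.15414819] [-1.79906827e+02 -2.37193448e-02  1.24827438e+02] [[166.0, 284.0], [344.0, 283.0], [357.0, 99.0], [151.0, 100.0]]
```

View pics/p1.png

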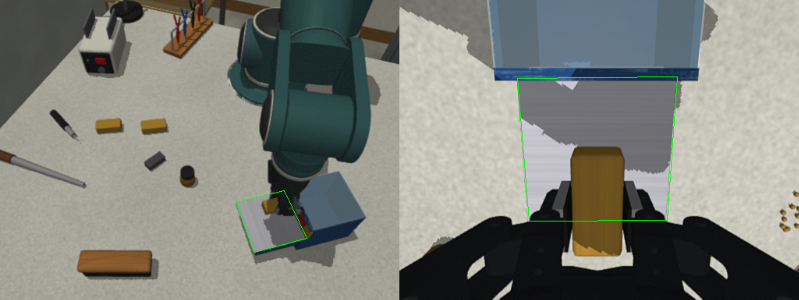

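The overlay fits the shelf edges in both views; the bar is centred and aligned with the port. Lower, release, back off, and push.

```bash
python3 -m inch '[[[0,0,0.3],[0,0,0]],[[0,0,0.55],[0,0,0]],[[0,0,0.67],[0,0,0]],[[0,0,0.72],[0,0,0]],[[0,0,0.72],[0,0,0]]]' && python3 -m inch '[[[0,0,0],[0,0,0]],[[0,0,0],[0,0,0]],[[0,0,0],[0,0,0]],[[0,0,0],[0,0,0]],[[0,0,0],[0,0,0]]]' 0.3 && python3 -m inch '[[[0,0,-0.3],[0,0,0]],[[0,0,-0.6],[0,0,0]],[[0,0,-0.6],[0,0,0]]]' && python3 -m inch '[[[-0.6,0,0],[0,0,0]],[[-0.6,0,0],[0,0,0]],[[-0.6,0,0],[0,0,0]],[[-0.6,0,0],[0,0,0]],[[-0.6,0,0],[0,0,0]],[[-0.6,0,0],[0,0,0]]]' 1; python3 look.py p2 scene wrist
```

```text
time_s: 6.95
position: [0.5738, 0.1301, 0.0834]
orientation: [-180.0, -0.0, 124.8]
force: [0.4, -0.1, -1.9]
gripper_width: 0.027
grip_force: 41.1
time_s: 7.45
position: [0.5738, 0.1307, 0.0836]
orientation: [180.0, 0.0, 124.8]
force: [-0.2, -0.1, 0.3]
gripper_width: 0.06
grip_force: 0.0
time_s: 7.75
position: [0.5752, 0.1309, 0.1478]
orientation: [179.7, 0.1, 124.8]
force: [0.2, 0.1, 0.1]
gripper_width: 0.06
grip_force: 0.0
time_s: 8.35
position: [0.6076, 0.0821, 0.1433]
orientation: [180.0, -0.0, 124.9]
force: [-0.7, 0.6, 1.1]
gripper_width: 0.0003
grip_force: 0.0
8.35 [0.60760895 0.08208645 0.14330899] [ 1.79997407e+02 -6.30201795e-03  1.24891083e+02] [[303.0, 260.0], [326.0, 323.0], [393.0, 306.0], [365.0, 245.0]]
8.4 [0.60768205 0.08200094 0.14337356] [ 1.79991591e+02 -2.00117428e-03  1.24887667e+02] [[155.0, 211.0], [353.0, 210.0], [370.0, -12.0], [136.0, -10.0]]
```

View pics/p2.png

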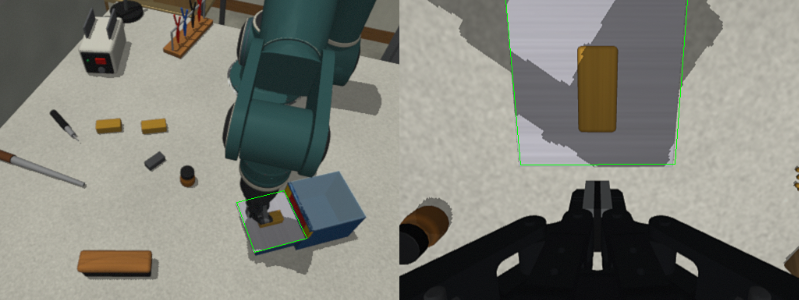

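Bar rests straight on the shelf at (597,88), closed fingers right behind its tail.

```bash
python3 -m inch '[[[0,0,0.3],[0,0,0]],[[0,0,0.6],[0,0,0]],[[0,0,0.6],[0,0,0]],[[0,0,0.6],[0,0,0]]]' && python3 -m inch '[[[0.1,0,0],[0,0,0]],[[0.2,0,0],[0,0,0]],[[0.3,0,0],[0,0,0]],[[0.38,0,0],[0,0,0]],[[0.46,0,0],[0,0,0]],[[0.54,0,0],[0,0,0]],[[0.62,0,0],[0,0,0]],[[0.7,0,0],[0,0,0]],[[0.78,0,0],[0,0,0]],[[0.86,0,0],[0,0,0]]]'; python3 look.py p3 side wrist
```

```text
time_s: 8.85
position: [0.6079, 0.0815, 0.0839]
orientation: [-180.0, -0.0, 124.9]
force: [-0.2, -0.1, 1.9]
gripper_width: -0.0
grip_force: 0.0
time_s: 9.85
position: [0.5586, 0.1523, 0.0835]
orientation: [180.0, 0.0, 124.8]
force: [3.4, -4.8, 3.5]
gripper_width: 0.0003
grip_force: 2.6
9.85 [0.55861809 0.15233717 0.08345431] [1.79989942e+02 1.77939811e-02 1.24837760e+02] [[204.0, 232.0], [150.0, 243.0], [156.0, 286.0], [216.0, 273.0]]
9.9 [0.55791219 0.15322745 0.08328205] [-1.79995073e+02 -3.95229171e-02  1.24857566e+02] [[137.0, 395.0], [372.0, 394.0], [397.0, 161.0], [109.0, 163.0]]
```

View pics/p3.png

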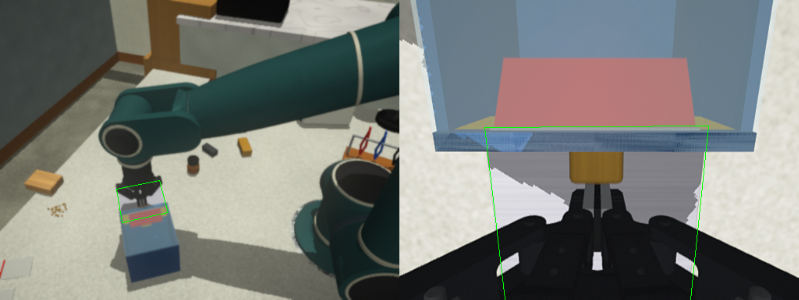

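The flap is lifted (red at (597,92)) and the bar's front half is through the port. Finishing the push.

```bash
python3 -m inch '[[[0.1,0,0],[0,0,0]],[[0.2,0,0],[0,0,0]],[[0.26,0,0],[0,0,0]],[[0.26,0,0],[0,0,0]],[[0.26,0,0],[0,0,0]]]'; python3 look.py p4 scene wrist
```

```text
time_s: 10.45
position: [0.5439, 0.1734, 0.0833]
orientation: [180.0, 0.0, 124.9]
force: [0.1, 0.1, 0.4]
gripper_width: 0.0002
grip_force: 0.0
10.45 [0.54391832 0.17343449 0.08330092] [1.79999735e+02 8.38308039e-05 1.24868229e+02] [[303.0, 260.0], [326.0, 323.0], [393.0, 306.0], [365.0, 245.0]]
10.5 [0.54404994 0.17324613 0.08333408] [1.79996649e+02 3.20465627e-03 1.24849617e+02] [[141.0, 430.0], [368.0, 428.0], [391.0, 213.0], [115.0, 214.0]]
```

View pics/p4.png

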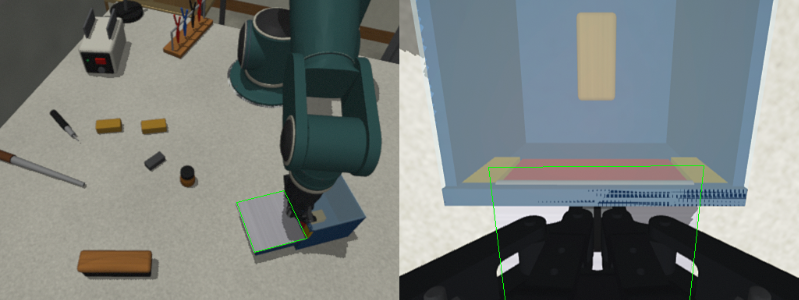

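The bar lies inside on the floor at (597,55) in the wrist view, and the flap has swung shut. Backing off and handing in.

```bash
python3 -m inch '[[[-0.2,0,0],[0,0,0]],[[-0.4,0,0],[0,0,0]],[[-0.5,0,-0.4],[0,0,0]],[[-0.5,0,-0.8],[0,0,0]],[[-0.5,0,-0.8],[0,0,0]],[[-0.5,0,-0.8],[0,0,0]],[[-0.5,0,-0.8],[0,0,0]],[[-0.5,0,-0.8],[0,0,0]]]'; python3 look.py p5 wrist; python3 -c "
from plant import cams
for t in('flap','brass_bar'):print(t,[(round(d['conf'],2),d['extent']) for d in cams.outline_of('wrist',t)])"
```

```text
time_s: 11.35
position: [0.5721, 0.1322, 0.162]
orientation: [-179.9, -0.0, 124.8]
force: [-0.7, -0.3, -0.1]
gripper_width: -0.0001
grip_force: 0.0
11.35 [0.57210884 0.1321518  0.16196166] [-1.79903548e+02 -4.52638136e-02  1.24841644e+02] [[169.0, 281.0], [341.0, 280.0], [353.0, 102.0], [155.0, 104.0]]
flap []
brass_bar []
```

View pics/p5.png

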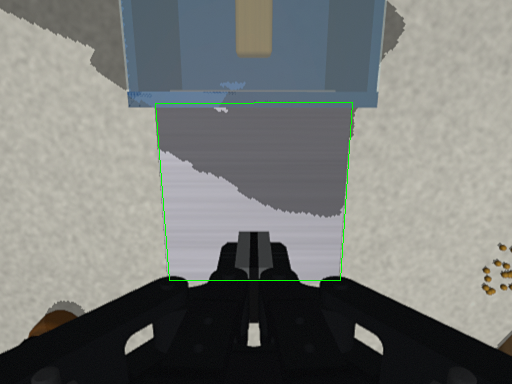

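The bar is inside at (253,25), no red flap shows above the port, and the gripper is clear.

```bash
python3 -c "
from plant import workorder
print(workorder.finish_job())"
```

```text
the job is handed in; nothing more can be done
None
```

The brass bar went in through the red flap and lies inside the returns box, the flap closed behind it, the steel bar was left alone, and I handed the job in at about 11.5 s; the judge returned no result.

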